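# Unlock the pantry strongbox and hold the key turned

### The arm

A 6-joint arm with a two-finger parallel gripper is mounted at the origin on the work surface. World frame = base frame: x ahead of the robot, y to its left, z up, the work surface at z = 0. Lengths are in m, angles in rad, forces in N, time in s.
With the tool pointing down it reaches from about 0.35 to 0.775 m from the base axis. Payload 7.3 kg.
Tool frame: the origin (TCP) lies on the centre line of the jaws, within the pads' length; the fingertips stand tip_reach ahead of it and the grasp point (between the pads) lies 6 mm ahead of it (tip_reach is the distance from the TCP to the fingertips, in m); x points along the fingers, y is the direction in which the jaws open and shut, and the axes are right-handed (so a half turn about x gives the same grasp; the last joint's range is limited). The gripper opens to 92 mm and grips with 3 to 60 N. Pads are 19 mm wide; open, the fingers measure 130 mm over their backs; the gripper's body (75 mm by 190 mm) begins 47 mm behind the grasp point.
Start: joints at [-1.44, 0.342, 1.524, -0, 1.275, -0.146], TCP at [0.143, -0.505, 0.252] pointing down, gripper open.
Joint ranges: [-2.53, 2.53], [-0.77, 2.02], [0.04, 2.7], [-1, 4.14], [0.28, 2.66], [-3.11, 3.11]. Speed limits (rad/s): [2.57, 2.57, 3.14, 3.14, 3.14, 3.14].

### API

Orientations are given as [roll, pitch, yaw] about the fixed x, y, z axes, in that order (R = Rz(yaw) Ry(pitch) Rx(roll)).
In Python, from cell import observe, read_camera, get_calibration, hand_in, tip_reach gives the robot as it stands. The module is installed in compiled form; this text tells all that it offers.
- The arm moves only by the shell command python3 -m crank 'ROWS' [FORCE]. ROWS is JSON, a list of rows, each an object of numbers: "fingers": the opening, from -1 (shut) to 1 (fully open); "tx", "ty", "tz": the shift along the tool's x, y, z in units of 40 mm (1.0 is 40 mm); "roll": the turn about the tool's x in units of 10 degrees (1.0 is 10 degrees). In form: [{"fingers": .., "tx": .., "ty": .., "tz": .., "roll": ..}, ...]. A call has exactly 8 rows; each row is the pose to reach, as a shift and turn from the pose commanded when the call began, along the tool's axes at that moment; what a row does not reach only later rows make up. A row lasts 1/8 s, in which the tool goes at most 62.5 mm and 10.7 degrees, less where a joint would pass 70% of its speed; a pose out of reach is approached as far as the arm can. A call with a gripper value outside its range is refused whole. The fingers move at their own pace and stop on an object; FORCE is the grip in N (left out, the last holds). Time passes only in rows, so rows that repeat a pose let the fingers close, or fill a call up. It gives the time, the measured TCP pose, the force and the opening at its end, in the units of the state.
- observe(): the state, without advancing time (a new reading comes with each control period).
- read_camera(name): name is "scene" or "top"; returns (picture, depth): 420x560x3 uint8, red, green, blue; 420x560 float32, m along the optical axis (not along the pixel's ray), 0 where there is no reading.
- get_calibration(name): a dict with "vertical_fov" (degrees; the focal length in pixels is half the picture's height over the tangent of half this angle, whatever the lens; pixels are square), "cx", "cy" (the principal point, pixels), "pose" (4x4, takes a point from camera to world coordinates). Camera axes: x right, y down, z forward; pixel columns grow to the right and rows downward; lengths in m; the calibration is good to about 2 mm. A picture is of the moment at which its call begins. get_calibration takes no time and is no camera call.
- hand_in(): hands the job in, once; it reports no verdict.
The state is a dict: "time": time; "qpos": joint angles; "qvel": joint speeds; "joint_efforts": joint torques, N m; "tool_pos": TCP position; "tool_rot": TCP orientation; "contact_force": force on the tool from outside, world axes, zero at the start; "torque": the same for the moment, N m; "opening": finger opening in m.
Only numpy, scipy, OpenCV 4.12 (cv2) and the standard library are available. Lean on these libraries where they do the work, as an engineer would, in place of code of your own. Each camera call takes 0.05 s, during which the arm holds its last target. There are 200 camera calls.

### The job

Take the key with the red bow out of the wooden key rack and push it fully home into the keyway on top of the green strongbox; its pins are sticky, so wiggle the key a little if it catches. Only then turn it a quarter turn clockwise (seen from above) until it stops; the lock springs back, so finish while still gripping the key, holding it fully in and turned. Leave the blue key in the rack, and the jar, the tin and the mug undisturbed.

Things in the scene. Friction and masses are not known exactly. Their poses are not given: they have to be found in the camera images.
- red_key: the key to use, 70 mm tall, 30 to 65 g, the same after half a turn about z. Origin: the tip of its blade; z up along the key. Steel blade 12 wide (key's y) x 5 thick (x) x 28 long, ending in a 45-degree V point; above it a round collar 22 across, 28 to 32 mm from the tip, and a neck 9 x 14; then the bow. It starts upright, blade down in a rack slot, hung by its collar
- red_key_bow (a point): centre of the key's flat red plastic bow, 55 mm above the tip; the bow is 30 wide (key's y) x 9 thick (x) x 30 tall: grip it from above across its 9 mm thickness. Axes as the key's
- blue_key: a spare key of the same shape and size with a blue bow, in the other rack slot; not to be touched. Origin: its blade tip
- rack: fixed light-wood key rack, a block 60 (x) x 130 (y) x 40 mm tall on the counter with two slots for keys at y = +35 and -35 mm; which key is in which slot varies. A key stands 12 mm clear of the counter, its blade width along the rack's y. Origin: centre of the underside
- strongbox: fixed green steel box 170 (x) x 240 (y) x 100 mm tall; the lock is in its flat lid, inside a red ring 49 mm across and 2 mm high, centred 10 mm to +x of the lid's centre. On the lid also lie a steel bolt (7 mm high, on the lock's -x side), two 9 mm keeper posts at the front edge and a handle 7 mm high, 52 mm to +x of the lock. Origin: centre of the underside
- keyway (a point): centre of the keyway's mouth, in the lid's plane, 100 mm up; turns with the brass plug; z up. The slot goes 32 mm down, 13.8 long (y) x 6.8 mm wide (x), long sides bevelled 3 mm at 45 degrees. Blade y goes along slot y, either way round. Sticky sprung pins 10 to 19 mm down resist with some 5 to 15 N. Fully home, the collar rests on the plug, the tip 28 mm below the mouth
- plug (a joint): turn of the lock plug, rad: 0 at rest, grows clockwise seen from above, hard stop at 1.57. A return spring takes about 0.06 N m at 0 and 0.11 N m at the stop. The blade has up to about 0.17 rad of play in the slot, so the key must be turned that much farther than the plug
- jar: loose glass jar, 72 mm diameter, 110 tall; bystander. Origin: centre of its underside
- tin: loose tin can, 72 mm diameter, 95 tall; bystander. Origin: centre of its underside
- mug: loose white mug, 80 mm diameter, 90 tall; bystander. Origin: centre of its underside
Not all that is in view belongs to the job. What is shaped like the red_key but orange or yellow is not meant.

How it is judged:
By the outcome, as a careful person would: the job done as asked, in the order asked, and still so for the second after the job is handed in, while the arm keeps its last pose, push and grip.
It also fails if it takes over 51 s, if anything falls off the work surface, if the arm or the gripper's body presses on something with over 40 N, if the wrist force passes 120 N, or if a joint passes its speed limit or range.

## Working session

There is one attempt and no reset: what is moved stays moved. The work goes in short steps, Python scripts to look and compute and a shell command to move; the robot and the scene stay as the last step left them, time stands still between calls to the robot, and variables do not carry over. Pictures are saved under pics/ and viewed, about 8 in all and at most 12, crops included, and the job is handed in when it is done.

```bash
mkdir -p pics; cat > h.py <<'E'
import numpy as np, cv2
from cell import *
def cam(n):
    rgb,d=read_camera(n); c=get_calibration(n)
    f=rgb.shape[0]/2/np.tan(np.radians(c["vertical_fov"])/2)
    return rgb,d,dict(f=f,cx=c["cx"],cy=c["cy"],T=np.array(c["pose"]))
def ray(c,u,v):
    d=c["T"][:3,:3]@np.array([(u-c["cx"])/c["f"],(v-c["cy"])/c["f"],1]); return c["T"][:3,3],d
def onz(c,u,v,z):
    o,d=ray(c,u,v); return o+d*(z-o[2])/d[2]
def pts(c,d):
    v,u=np.mgrid[:d.shape[0],:d.shape[1]]
    P=np.stack([(u-c["cx"])/c["f"]*d,(v-c["cy"])/c["f"]*d,d],-1)
    return P@c["T"][:3,:3].T+c["T"][:3,3]
def proj(c,p):
    q=c["T"][:3,:3].T@(np.array(p)-c["T"][:3,3]); return q[:2]/q[2]*c["f"]+[c["cx"],c["cy"]]
E
python3 - <<'E'
from h import *
s=observe();print({k:np.round(v,3) for k,v in s.items()}, tip_reach)
for n in("scene","top"):
    r,d,c=cam(n); cv2.imwrite(f"pics/{n}0.png",r[:,:,::-1]); print(n,c["f"],c["cx"],c["cy"],np.round(c["T"],3).tolist())
    np.savez(f"{n}0.npz",r=r,d=d)
E
```

```text
{'time': np.float64(0.0), 'qpos': array([-1.44 ,  0.343,  1.525, -0.   ,  1.275, -0.146]), 'qvel': array([-0.001,  0.   , -0.001,  0.   , -0.002, -0.002]), 'joint_efforts': array([  0.   , -43.123, -24.422,   0.072,   0.056,  -0.   ]), 'tool_pos': array([ 0.143, -0.505,  0.251]), 'tool_rot': array([-1.705,  1.569,  1.714]), 'contact_force': array([0.555, 0.739, 0.154]), 'torque': array([-0.019,  0.016,  0.027]), 'opening': np.float64(0.092)} 0.025
scene 465.54609414053243 284.4167083801134 214.22527114056567 [[0.585, 0.447, -0.677, 1.429], [0.811, -0.323, 0.488, -0.603], [-0.0, -0.835, -0.551, 0.795], [0.0, 0.0, 0.0, 1.0]]
top 494.3062160666253 279.7297685279746 207.79347208096436 [[0.027, -0.984, 0.175, 0.281], [-0.999, -0.03, -0.014, 0.015], [0.019, -0.174, -0.984, 1.719], [0.0, 0.0, 0.0, 1.0]]
```

View pics/scene0.png

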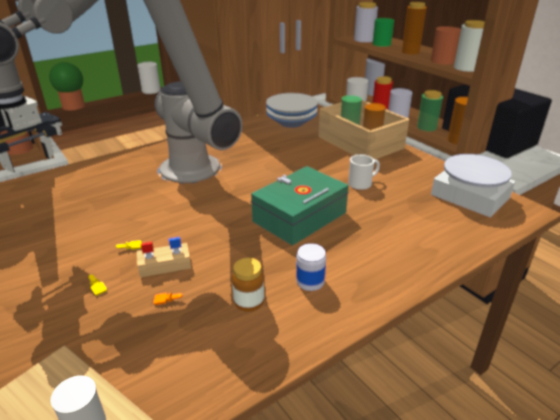

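View pics/top0.png

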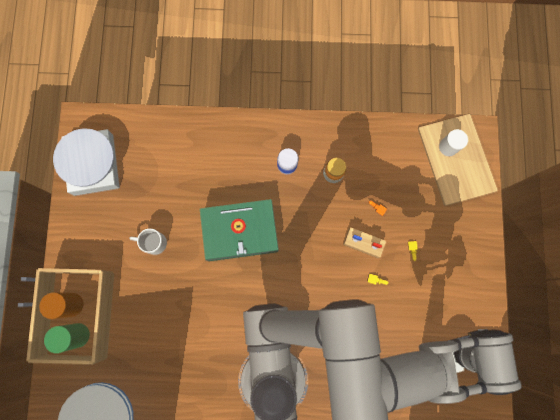

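The scene view shows the rack with a red bow at (148,247) and a blue one at (175,243). In the top view they are at (377,244) and (357,238). The yellow and orange keys lying loose on the table, top (413,247), (377,280) and (378,207), are decoys. The strongbox ring is at (238,226) in the top view.

```bash
cat > m.py <<'E'
from h import *
C={}
for n in("scene","top"):
    z=np.load(f"{n}0.npz"); r,d=z["r"],z["d"]
    c0=get_calibration(n); c=dict(f=210/np.tan(np.radians(c0["vertical_fov"])/2),cx=c0["cx"],cy=c0["cy"],T=np.array(c0["pose"]))
    C[n]=(r,d,c)
    H=cv2.cvtColor(r,cv2.COLOR_RGB2HSV); P=pts(c,d); h,s,v=[H[...,i].astype(int) for i in range(3)]
    masks=dict(red=((h<6)|(h>172))&(s>150)&(v>90),blue=(h>105)&(h<128)&(s>140)&(v>60),green=(h>65)&(h<90)&(s>100))
    for k,m in masks.items():
        nn,L,st,ce=cv2.connectedComponentsWithStats(m.astype(np.uint8))
        for i in range(1,nn):
            if st[i,4]>(12 if k!="green" else 500):
                q=P[(L==i)&(d>0)]
                if len(q)==0: continue
                md=np.median(q,0)
                if 0.05<md[0]<1 and abs(md[1])<.7 and md[2]<.2:
                    print(n,k,st[i],ce[i].round(1),md.round(3),"zmax",np.percentile(q[:,2],[5,95]).round(3))
    x=dict(scene=(110,215,100,75),top=(335,215,65,50))[n]
    cr=r[x[1]:x[1]+x[3],x[0]:x[0]+x[2]]
    C[n]+=(cv2.resize(cr,(400,300),interpolation=cv2.INTER_CUBIC),)
    b=dict(scene=(245,160,110,80),top=(190,190,100,75))[n]
    C[n]+=(cv2.resize(r[b[1]:b[1]+b[3],b[0]:b[0]+b[2]],(400,300),interpolation=cv2.INTER_CUBIC),)
    # lid rectangle
    lid=(masks["green"])&(abs(P[...,2]-.1)<.006)&(P[...,0]>.2)
    q=P[lid][:,:2].astype(np.float32)
    print(n,"lid n",len(q),"z",np.median(P[lid][:,2]),cv2.minAreaRect((q*1000)))
    rk=(h>8)&(h<28)&(abs(P[...,2]-.04)<.006)&(d>0)
    nn,L,st,ce=cv2.connectedComponentsWithStats(rk.astype(np.uint8))
    for i in range(1,nn):
        if st[i,4]>60: print(n,"rack?",ce[i].round(),st[i,4],cv2.minAreaRect((P[L==i][:,:2]*1000).astype(np.float32)))
cv2.imwrite("pics/crop.png",np.hstack([np.vstack([C[n][3],C[n][4]]) for n in C])[...,::-1])
E
python3 m.py
```

```text
scene red [142 242  11  11  93] [146.8 246.8] [ 0.46  -0.335  0.074] zmax [0.061 0.084]
scene blue [170 238  10  10  80] [174.7 242.5] [ 0.483 -0.27   0.073] zmax [0.061 0.084]
scene blue [298 268  26  17 318] [310.4 276.7] [ 0.771 -0.051  0.044] zmax [0.027 0.063]
scene green [ 253  168   94   55 2257] [296.2 194.9] [0.511 0.083 0.101] zmax [0.085 0.104]
scene green [ 253  205   91   38 1357] [294.6 222.9] [0.573 0.031 0.038] zmax [0.013 0.064]
scene lid n 1948 z 0.10146291058092366 ((497.3297424316406, 126.2613525390625), (170.46678161621094, 242.6885528564453), 9.378299713134766)
scene rack? [539.  72.] 92 ((164.53636169433594, 2026.8751220703125), (44.474021911621094, 234.440185546875), 87.16487884521484)
scene rack? [271.  82.] 248 ((-549.472900390625, 778.6416015625), (669.4995727539062, 74.9205551147461), 85.20503997802734)
scene rack? [347.  75.] 82 ((-404.82177734375, 1141.2962646484375), (249.86180114746094, 46.71743392944336), 82.94942474365234)
scene rack? [408.  85.] 80 ((-99.7608642578125, 1274.9503173828125), (235.10232543945312, 27.347883224487305), 0.5509999394416809
[... 465 characters left out ...]
2889404297, 38.71706771850586), 47.302894592285156)
scene rack? [162. 256.] 695 ((468.6625671386719, -301.64404296875), (130.32122802734375, 68.12975311279297), 70.87089538574219)
top red [231 219  15  14  79] [237.8 225.6] [0.504 0.128 0.102] zmax [0.095 0.108]
top red [373 243   9   5  27] [376.7 244.9] [ 0.456 -0.337  0.079] zmax [0.064 0.085]
top blue [354 236   8   4  18] [357.3 237.5] [ 0.479 -0.272  0.081] zmax [0.071 0.086]
top lid n 146 z 0.0996603505135486 ((494.2021789550781, 95.31748962402344), (150.5360870361328, 174.55166625976562), 8.383331298828125)
top rack? [365. 242.] 492 ((470.1031494140625, -303.05267333984375), (130.29776000976562, 60.77570343017578), 69.93045806884766)
```

View pics/crop.png

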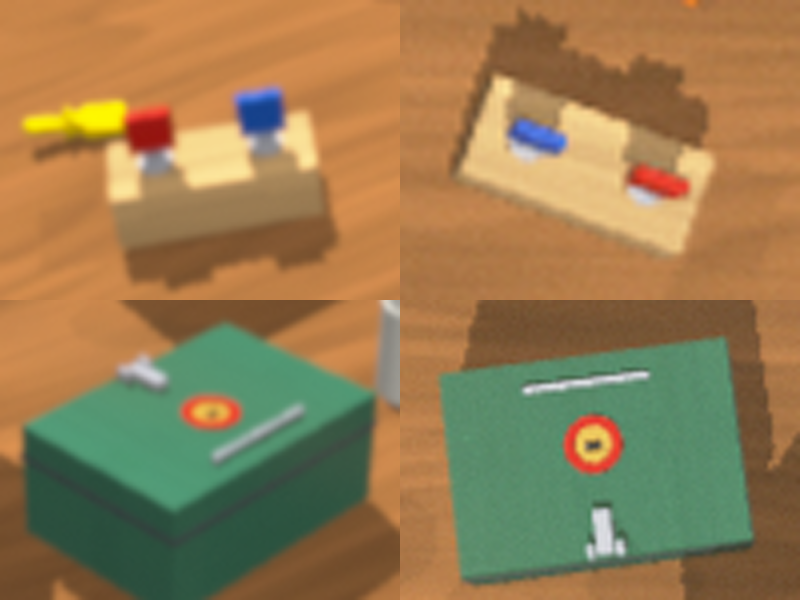

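The crop confirms it: the red-bowed key stands upright in the rack's -y slot, at top (377,245) and scene (148,247). Next I'll refine the ring and key positions and work out the first move.

```bash
cat > k.py <<'E'
from h import *
from scipy.spatial.transform import Rotation as R
def tool(s=None):
    s=s or observe(); return np.array(s["tool_pos"]),R.from_euler("xyz",s["tool_rot"]).as_matrix()
def go(p,jyaw=None,s=None):
    """target TCP xyz; units in tool axes"""
    t,M=tool(s); d=M.T@(np.array(p)-t)/.04
    y=np.degrees(np.arctan2(M[1,1],M[0,1]))
    out="t%s jaw yaw %.1f"%(np.round(d,3),y)
    if jyaw is not None:
        # turn about tool x (down): +roll => yaw decreases
        r=(y-jyaw+180)%360-180; out+=" roll(units) %.2f or alt %.2f"%(r/10,((r+360)%360-180)/10)
    return out
E
python3 - <<'E'
from k import *
C={}
for n in("scene","top"):
    z=np.load(f"{n}0.npz"); r,d=z["r"],z["d"]
    c0=get_calibration(n); c=dict(f=210/np.tan(np.radians(c0["vertical_fov"])/2),cx=c0["cx"],cy=c0["cy"],T=np.array(c0["pose"]))
    H=cv2.cvtColor(r,cv2.COLOR_RGB2HSV); h,s,v=[H[...,i].astype(int) for i in range(3)]
    P=pts(c,d)
    # ring incl. brass: warm saturated pixels near the lock
    m=((h<30)|(h>172))&(s>110)
    u0,v0=proj(c,[.505,.128,.1]); yy,xx=np.mgrid[:420,:560]; m&=np.hypot(xx-u0,yy-v0)<16
    hull=cv2.convexHull(np.argwhere(m)[:,::-1].astype(np.int32)); mm=cv2.moments(hull); uv=mm["m10"]/mm["m00"],mm["m01"]/mm["m00"]
    W=np.array([onz(c,float(a),float(b),.102)[:2]*1000 for a,b in hull[:,0]],np.float32)
    print(n,"ring",np.round(uv,1),onz(c,*uv,.102).round(4),cv2.fitEllipse(W))
    # lid via green corners approx
    g=(h>60)&(h<95)&(s>80)
    L=g&(d>0)&(abs(P[...,2]-.1)<(.006 if n=="scene" else .012))&(P[...,0]>.35)&(P[...,0]<.65)
    L=cv2.morphologyEx(L.astype(np.uint8),cv2.MORPH_OPEN,np.ones((3,3)))
    pc=np.argwhere(L>0)[:,::-1]; W=np.array([onz(c,*p,.1)[:2]*1000 for p in pc],np.float32); print(n,"lid",cv2.minAreaRect(W))
    for nm,mm_ in(("red",((h<6)|(h>172))&(s>150)&(v>90)),):
        u0,v0=proj(c,[.458,-.336,.067]); q=mm_&(np.hypot(xx-u0,yy-v0)<14)
        e=np.argwhere(q)[:,::-1].mean(0); C[n]=ray(c,*e); print(n,"bow",e)
t,M=tool();print(M.round(3)); print(go([.458,-.336,.2],-20)); print(go([.505,.128,.2],9.4))
E
```

```text
scene ring [302.5 189.4] [0.501 0.132 0.102] ((500.7152099609375, 132.36175537109375), (46.915950775146484, 53.52788543701172), 52.47732162475586)
scene lid ((497.3613586425781, 126.26304626464844), (177.06858825683594, 247.75730895996094), 9.441717147827148)
scene bow [146.8172043 246.8172043]
top ring [237.8 225.7] [0.5039 0.1283 0.102 ] ((504.09832763671875, 128.5240020751953), (48.032989501953125, 48.92148208618164), 42.68956756591797)
top lid ((493.20843505859375, 125.23040008544922), (166.84864807128906, 235.39869689941406), 9.195433616638184)
top bow [376.74074074 244.85185185]
[[-0.     0.273 -0.962]
 [ 0.001 -0.962 -0.273]
 [-1.    -0.001 -0.   ]]
t[ 1.282 -1.905 -8.717] jaw yaw -74.1 roll(units) -5.41 or alt 12.59
t[  1.298 -12.743 -13.018] jaw yaw -74.1 roll(units) -8.35 or alt 9.65
```

```bash
python3 -m crank '[{"fingers":1,"tx":1.28,"ty":-1.9,"tz":-8.72,"roll":-5.41},{"fingers":1,"tx":1.28,"ty":-1.9,"tz":-8.72,"roll":-5.41},{"fingers":1,"tx":1.28,"ty":-1.9,"tz":-8.72,"roll":-5.41},{"fingers":1,"tx":1.28,"ty":-1.9,"tz":-8.72,"roll":-5.41},{"fingers":1,"tx":1.28,"ty":-1.9,"tz":-8.72,"roll":-5.41},{"fingers":1,"tx":1.28,"ty":-1.9,"tz":-8.72,"roll":-5.41},{"fingers":1,"tx":1.28,"ty":-1.9,"tz":-8.72,"roll":-5.41},{"fingers":1,"tx":1.28,"ty":-1.9,"tz":-8.72,"roll":-5.41}]' 25
python3 - <<'E'
from k import *
print(go([.458,-.336,.075],-20))
r,d,c=cam("scene"); cv2.imwrite("pics/s1.png",cv2.resize(r[130:330,60:290],(690,600),interpolation=cv2.INTER_CUBIC)[...,::-1])
E
```

```text
time: 1.1
tool_pos: [0.4577, -0.3367, 0.2002]
tool_rot: [-1.452, 1.57, 2.911]
contact_force: [0.0, -0.4, 0.5]
opening: 0.0922
t[ 3.13e+00  3.00e-03 -1.80e-02] jaw yaw -20.0 roll(units) -0.00 or alt 18.00
```

View pics/s1.png

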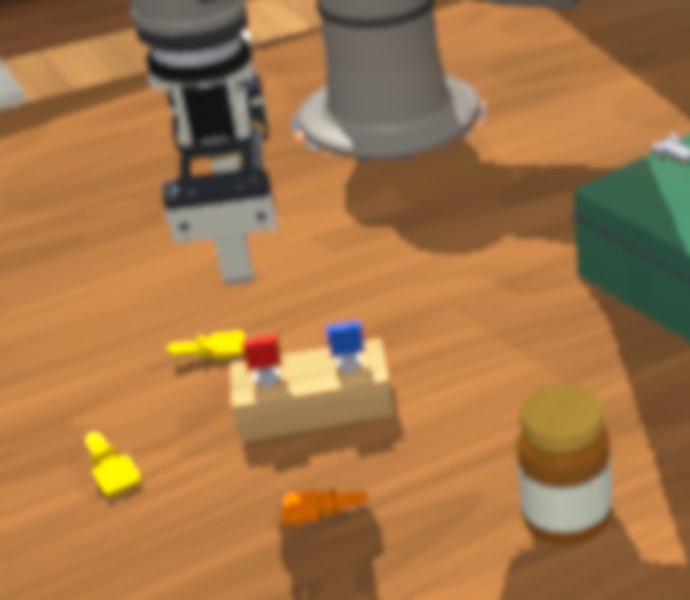

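The open gripper hangs above the red key, with the near fingertip at crop (235,278) and the red bow at (263,350). I'll descend and grip.

```bash
python3 -m crank '[{"fingers":1,"tx":1.2,"ty":0,"tz":-0.02,"roll":0},{"fingers":1,"tx":2.2,"ty":0,"tz":-0.02,"roll":0},{"fingers":1,"tx":2.8,"ty":0,"tz":-0.02,"roll":0},{"fingers":1,"tx":3.13,"ty":0,"tz":-0.02,"roll":0},{"fingers":1,"tx":3.13,"ty":0,"tz":-0.02,"roll":0},{"fingers":-1,"tx":3.13,"ty":0,"tz":-0.02,"roll":0},{"fingers":-1,"tx":3.13,"ty":0,"tz":-0.02,"roll":0},{"fingers":-1,"tx":3.13,"ty":0,"tz":-0.02,"roll":0}]' 25
python3 -m crank '[{"fingers":-1,"tx":0,"ty":0,"tz":0,"roll":0},{"fingers":-1,"tx":0,"ty":0,"tz":0,"roll":0},{"fingers":-1,"tx":0,"ty":0,"tz":0,"roll":0},{"fingers":-1,"tx":0,"ty":0,"tz":0,"roll":0},{"fingers":-1,"tx":0,"ty":0,"tz":0,"roll":0},{"fingers":-1,"tx":0,"ty":0,"tz":0,"roll":0},{"fingers":-1,"tx":0,"ty":0,"tz":0,"roll":0},{"fingers":-1,"tx":0,"ty":0,"tz":0,"roll":0}]' 35
```

```text
time: 2.15
tool_pos: [0.4588, -0.3361, 0.076]
tool_rot: [1.098, 1.569, -0.822]
contact_force: [0.4, 0.6, -0.4]
opening: 0.0666
time: 3.15
tool_pos: [0.4568, -0.335, 0.075]
tool_rot: [-1.75, 1.566, 2.613]
contact_force: [-6.3, 1.6, 2.8]
opening: 0.0086
```

```bash
python3 -m crank '[{"fingers":-1,"tx":-0.3,"ty":0,"tz":0,"roll":0},{"fingers":-1,"tx":-0.7,"ty":0,"tz":0,"roll":0},{"fingers":-1,"tx":-1.2,"ty":0,"tz":0,"roll":0},{"fingers":-1,"tx":-2,"ty":0,"tz":0,"roll":0},{"fingers":-1,"tx":-3,"ty":0,"tz":0,"roll":0},{"fingers":-1,"tx":-3.2,"ty":0,"tz":0,"roll":0},{"fingers":-1,"tx":-3.2,"ty":0,"tz":0,"roll":0},{"fingers":-1,"tx":-3.2,"ty":0,"tz":0,"roll":0}]' 35
python3 - <<'E'
from k import *
print(observe()["opening"],go([.505,.129,.203],9.3))
for n in("scene","top"):
    r,d,c=cam(n); t,M=tool(); 
    H=cv2.cvtColor(r,cv2.COLOR_RGB2HSV); h,s,v=[H[...,i].astype(int) for i in range(3)]
    u=proj(c,t-[0,0,.006]); yy,xx=np.mgrid[:420,:560]; q=((h<6)|(h>172))&(s>130)&(v>60)&(np.hypot(xx-u[0],yy-u[1])<25)
    print(n,"pred grasp px",u,"red px",np.argwhere(q)[:,::-1].mean(0),q.sum())
    if n=="scene": cv2.imwrite("pics/s2.png",cv2.resize(r[int(u[1])-70:int(u[1])+80,int(u[0])-80:int(u[0])+90],(680,600),interpolation=cv2.INTER_CUBIC)[...,::-1])
E
```

```text
time: 4.15
tool_pos: [0.4582, -0.3355, 0.2022]
tool_rot: [-2.019, 1.569, 2.343]
contact_force: [-0.5, 0.7, -1.0]
opening: 0.0088
0.008800404130201087 t[-7.000e-03 -2.880e+00 -1.131e+01] jaw yaw -20.0 roll(units) -2.93 or alt 15.07
scene pred grasp px [138.19303612 206.04688245] red px [nan nan] 0
top pred grasp px [384.63982154 240.45913232] red px [nan nan] 0<stdin>:7: RuntimeWarning: Mean of empty slice.
  ret = um.true_divide(
```

View pics/s2.png

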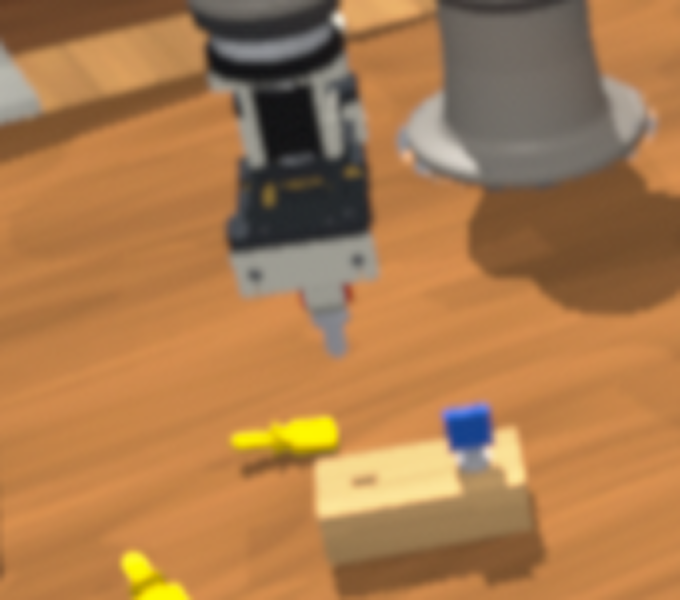

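The red key is in the grip, blade down at crop (335,345). The red slot is empty and the blue key is untouched. Next, over to the lock.

```bash
python3 -m crank '[{"fingers":-1,"tx":0,"ty":-0.3,"tz":-1.2,"roll":-0.3},{"fingers":-1,"tx":0,"ty":-0.7,"tz":-2.7,"roll":-0.7},{"fingers":-1,"tx":0,"ty":-1.07,"tz":-4.2,"roll":-1.1},{"fingers":-1,"tx":0,"ty":-1.45,"tz":-5.7,"roll":-1.5},{"fingers":-1,"tx":0,"ty":-1.83,"tz":-7.2,"roll":-1.9},{"fingers":-1,"tx":0,"ty":-2.21,"tz":-8.7,"roll":-2.3},{"fingers":-1,"tx":0,"ty":-2.6,"tz":-10.2,"roll":-2.65},{"fingers":-1,"tx":0,"ty":-2.88,"tz":-11.3,"roll":-2.93}]' 35
python3 -m crank '[{"fingers":-1,"tx":0.3,"ty":0,"tz":0,"roll":0},{"fingers":-1,"tx":0.5,"ty":0,"tz":0,"roll":0},{"fingers":-1,"tx":0.5,"ty":0,"tz":0,"roll":0},{"fingers":-1,"tx":0.5,"ty":0,"tz":0,"roll":0},{"fingers":-1,"tx":0.5,"ty":0,"tz":0,"roll":0},{"fingers":-1,"tx":0.5,"ty":0,"tz":0,"roll":0},{"fingers":-1,"tx":0.5,"ty":0,"tz":0,"roll":0},{"fingers":-1,"tx":0.5,"ty":0,"tz":0,"roll":0}]' 35
python3 - <<'E'
from k import *
print(observe()["qpos"].round(3),go([.505,.129,.203],9.3))
t,M=tool()
r,d,c=cam("scene"); u=proj(c,[.505,.129,.13])
cr=cv2.resize(r[int(u[1])-50:int(u[1])+50,int(u[0])-60:int(u[0])+60],(720,600),interpolation=cv2.INTER_CUBIC)
def mk(p,col):
    w=((proj(c,p)-[int(u[0])-60,int(u[1])-50]+.5)*6).round().astype(int); cv2.drawMarker(cr,tuple(map(int,w)),col,cv2.MARKER_CROSS,12,1); print(p,proj(c,p))
mk(t-[0,0,.063],(255,0,255)); mk([.505,.129,.1],(0,0,255)); mk(t-[0,0,.035],(255,255,255))
cv2.imwrite("pics/s3.png",cr[...,::-1])
E
```

```text
time: 5.25
tool_pos: [0.5048, 0.1308, 0.2025]
tool_rot: [-1.719, 1.57, -3.125]
contact_force: [1.0, -0.9, -0.3]
opening: 0.0086
time: 6.25
tool_pos: [0.5052, 0.1283, 0.1834]
tool_rot: [0.637, 1.571, -0.772]
contact_force: [0.5, 0.7, -0.7]
opening: 0.009
[ 0.102  0.401  1.637 -0.     1.103 -0.06 ] t[-0.491 -0.002 -0.019] jaw yaw 9.3 roll(units) -0.00 or alt 18.00
[0.50518674 0.1282752  0.12035613] [302.51797876 184.94453927]
[0.505, 0.129, 0.1] [302.52880194 190.87965177]
[0.50518674 0.1282752  0.14835613] [302.72278854 176.47790493]
```

View pics/s3.png

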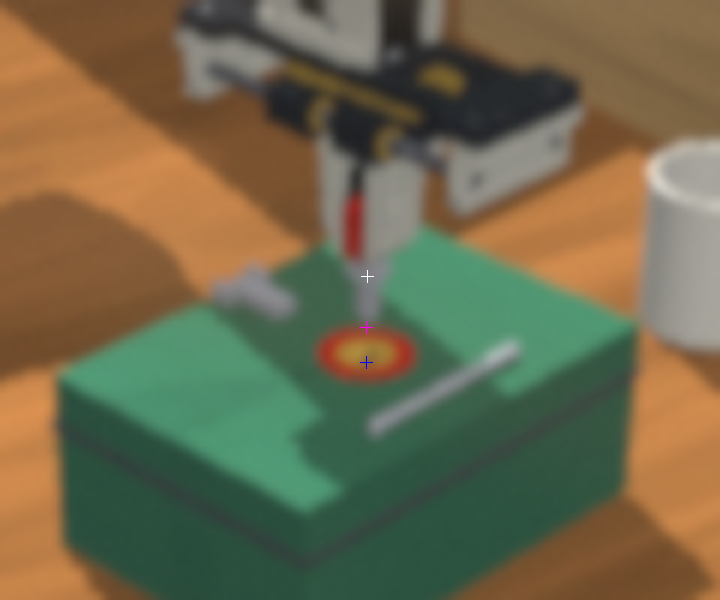

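The key tip is at crop (369,318) and the ring centre at (366,353). Both sit about 9 px above prediction, so the shared calibration bias cancels and the key is aligned to within about 1 mm. I'll lower it gently into the mouth.

```bash
python3 -m crank '[{"fingers":-1,"tx":0.3,"ty":0,"tz":0,"roll":0},{"fingers":-1,"tx":0.45,"ty":0,"tz":0,"roll":0},{"fingers":-1,"tx":0.5,"ty":0,"tz":0,"roll":0},{"fingers":-1,"tx":0.55,"ty":0,"tz":0,"roll":0},{"fingers":-1,"tx":0.6,"ty":0,"tz":0,"roll":0},{"fingers":-1,"tx":0.65,"ty":0,"tz":0,"roll":0},{"fingers":-1,"tx":0.68,"ty":0,"tz":0,"roll":0},{"fingers":-1,"tx":0.68,"ty":0,"tz":0,"roll":0}]' 40
```

```text
time: 7.3
tool_pos: [0.5059, 0.1284, 0.159]
tool_rot: [1.465, 1.567, 0.056]
contact_force: [-6.7, -0.6, 21.2]
opening: 0.0087
```

The force is -x with a strong upward push, so the blade is riding the +x bevel. I'll ease up, shift about 2 mm to -x and press again.

```bash
python3 -m crank '[{"fingers":-1,"tx":-0.08,"ty":0,"tz":0,"roll":0},{"fingers":-1,"tx":-0.08,"ty":-0.05,"tz":0,"roll":0},{"fingers":-1,"tx":-0.04,"ty":-0.05,"tz":0,"roll":0},{"fingers":-1,"tx":0,"ty":-0.05,"tz":0,"roll":0},{"fingers":-1,"tx":0.04,"ty":-0.05,"tz":0,"roll":0},{"fingers":-1,"tx":0.08,"ty":-0.05,"tz":0,"roll":0},{"fingers":-1,"tx":0.08,"ty":-0.05,"tz":0,"roll":0},{"fingers":-1,"tx":0.08,"ty":-0.05,"tz":0,"roll":0}]' 40
```

```text
time: 8.3
tool_pos: [0.503, 0.1293, 0.1523]
tool_rot: [-3.022, 1.568, 1.851]
contact_force: [-0.3, 6.8, -0.9]
opening: 0.0086
```

```bash
python3 -m crank '[{"fingers":-1,"tx":0.0,"ty":0,"tz":-0.025,"roll":0},{"fingers":-1,"tx":0.06,"ty":0,"tz":-0.025,"roll":0.15},{"fingers":-1,"tx":0.12,"ty":0,"tz":-0.025,"roll":-0.15},{"fingers":-1,"tx":0.18,"ty":0,"tz":-0.025,"roll":0.15},{"fingers":-1,"tx":0.24,"ty":0,"tz":-0.025,"roll":-0.15},{"fingers":-1,"tx":0.3,"ty":0,"tz":-0.025,"roll":0.15},{"fingers":-1,"tx":0.3,"ty":0,"tz":-0.025,"roll":-0.15},{"fingers":-1,"tx":0.3,"ty":0,"tz":-0.025,"roll":0}]' 45
```

```text
time: 9.3
tool_pos: [0.503, 0.1296, 0.1413]
tool_rot: [2.651, 1.569, 1.241]
contact_force: [-1.4, 6.2, 6.2]
opening: 0.0087
```

```bash
python3 -m crank '[{"fingers":-1,"tx":0.04,"ty":0,"tz":-0.02,"roll":0.15},{"fingers":-1,"tx":0.08,"ty":0,"tz":-0.02,"roll":-0.15},{"fingers":-1,"tx":0.12,"ty":0,"tz":-0.02,"roll":0.15},{"fingers":-1,"tx":0.16,"ty":0,"tz":-0.02,"roll":-0.15},{"fingers":-1,"tx":0.18,"ty":0,"tz":-0.02,"roll":0.15},{"fingers":-1,"tx":0.2,"ty":0,"tz":-0.02,"roll":-0.15},{"fingers":-1,"tx":0.2,"ty":0,"tz":-0.02,"roll":0},{"fingers":-1,"tx":0.2,"ty":0,"tz":-0.02,"roll":0}]' 45
```

```text
time: 10.3
tool_pos: [0.5031, 0.1298, 0.1348]
tool_rot: [1.469, 1.569, 0.058]
contact_force: [-6.1, 2.8, 17.1]
opening: 0.0085
```

```bash
python3 -m crank '[{"fingers":-1,"tx":0.02,"ty":-0.02,"tz":0,"roll":0.2},{"fingers":-1,"tx":0.04,"ty":-0.02,"tz":0,"roll":-0.2},{"fingers":-1,"tx":0.05,"ty":-0.02,"tz":0,"roll":0.2},{"fingers":-1,"tx":0.05,"ty":-0.02,"tz":0,"roll":-0.2},{"fingers":-1,"tx":0.05,"ty":-0.02,"tz":0,"roll":0.2},{"fingers":-1,"tx":0.05,"ty":-0.02,"tz":0,"roll":-0.2},{"fingers":-1,"tx":0.05,"ty":-0.02,"tz":0,"roll":0},{"fingers":-1,"tx":0.05,"ty":-0.02,"tz":0,"roll":0}]' 50
python3 - <<'E'
from k import *
t,M=tool()
r,d,c=cam("scene"); u=proj(c,[.505,.129,.13])
cr=cv2.resize(r[int(u[1])-50:int(u[1])+50,int(u[0])-60:int(u[0])+60],(720,600),interpolation=cv2.INTER_CUBIC)
cv2.imwrite("pics/s4.png",cr[...,::-1])
E
```

```text
time: 11.3
tool_pos: [0.5031, 0.1298, 0.1347]
tool_rot: [1.493, 1.566, 0.082]
contact_force: [-8.8, 1.6, 31.6]
opening: 0.0089
```

View pics/s4.png

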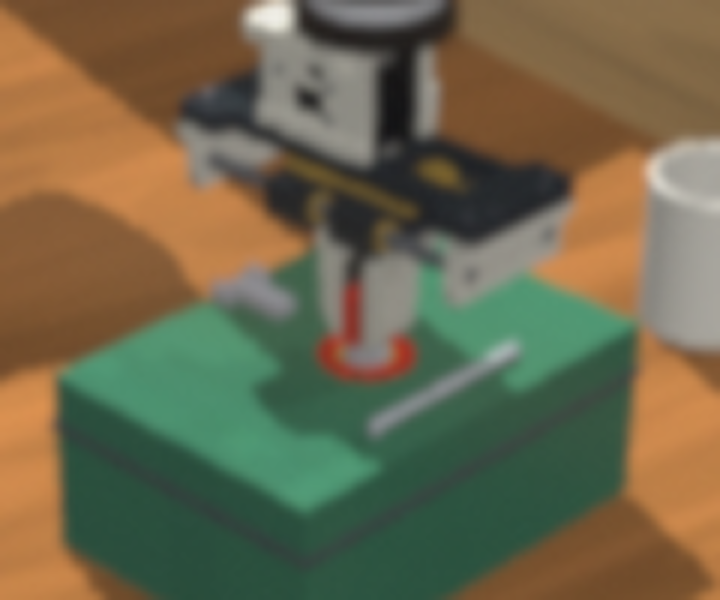

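The key is home: the collar sits on the plug inside the ring at (368,352), and z stayed at 0.1347 while the force doubled to 32 N. I'll ease the push and turn clockwise.

```bash
python3 -m crank '[{"fingers":-1,"tx":-0.03,"ty":0.02,"tz":0,"roll":0.5},{"fingers":-1,"tx":-0.03,"ty":0.02,"tz":0,"roll":1},{"fingers":-1,"tx":-0.03,"ty":0.02,"tz":0,"roll":1.5},{"fingers":-1,"tx":-0.03,"ty":0.02,"tz":0,"roll":2},{"fingers":-1,"tx":-0.03,"ty":0.02,"tz":0,"roll":2.5},{"fingers":-1,"tx":-0.03,"ty":0.02,"tz":0,"roll":3},{"fingers":-1,"tx":-0.03,"ty":0.02,"tz":0,"roll":3.5},{"fingers":-1,"tx":-0.03,"ty":0.02,"tz":0,"roll":4}]' 58
python3 - <<'E'
from k import *
s=observe(); print(s["torque"],s["contact_force"],go([.503,.129,.1347]))
E
```

```text
time: 12.35
tool_pos: [0.5026, 0.1294, 0.1347]
tool_rot: [1.355, 1.57, -0.755]
contact_force: [-9.8, 0.5, 25.1]
opening: 0.0088
[-0.12057114  1.73819846  0.0849037 ] [-9.75131843  0.50136747 25.11920578] t[-0.001  0.013  0.003] jaw yaw -30.9
```

```bash
python3 -m crank '[{"fingers":-1,"tx":0,"ty":-0.02,"tz":0.013,"roll":0.5},{"fingers":-1,"tx":0,"ty":-0.02,"tz":0.013,"roll":1},{"fingers":-1,"tx":0,"ty":-0.02,"tz":0.013,"roll":1.5},{"fingers":-1,"tx":0,"ty":-0.02,"tz":0.013,"roll":2},{"fingers":-1,"tx":0,"ty":-0.02,"tz":0.013,"roll":2.5},{"fingers":-1,"tx":0,"ty":-0.02,"tz":0.013,"roll":3},{"fingers":-1,"tx":0,"ty":-0.02,"tz":0.013,"roll":3.5},{"fingers":-1,"tx":0,"ty":-0.02,"tz":0.013,"roll":4}]' 58
python3 - <<'E'
from k import *
s=observe(); print(s["torque"],s["contact_force"],go([.503,.129,.1347]))
E
```

```text
time: 13.35
tool_pos: [0.5018, 0.1293, 0.1347]
tool_rot: [2.282, 1.569, -0.526]
contact_force: [-9.0, 0.2, 25.4]
opening: 0.0086
[0.03928667 1.72182028 0.11592137] [-8.96893167  0.20203964 25.42728063] t[-0.     0.018 -0.025] jaw yaw -70.9
```

```bash
python3 -m crank '[{"fingers":-1,"tx":0,"ty":0,"tz":0,"roll":0.5},{"fingers":-1,"tx":0,"ty":0,"tz":0,"roll":1},{"fingers":-1,"tx":0,"ty":0,"tz":0,"roll":1.4},{"fingers":-1,"tx":0,"ty":0,"tz":0,"roll":1.7},{"fingers":-1,"tx":0,"ty":0,"tz":0,"roll":2},{"fingers":-1,"tx":0,"ty":0,"tz":0,"roll":2.2},{"fingers":-1,"tx":0,"ty":0,"tz":0,"roll":2.2},{"fingers":-1,"tx":0,"ty":0,"tz":0,"roll":2.2}]' 58
python3 - <<'E'
from k import *
s=observe(); print(s["torque"],s["contact_force"],go([.503,.129,.1347]),s["qpos"])
E
```

```text
time: 14.35
tool_pos: [0.502, 0.1302, 0.1347]
tool_rot: [-2.717, 1.569, 0.376]
contact_force: [-9.5, 4.5, 23.7]
opening: 0.0087
[0.68604176 1.69094914 0.16241742] [-9.46918772  4.54537732 23.65425925] t[ 0.     0.027 -0.027] jaw yaw -92.8 [1.05531961e-01 4.55509390e-01 1.70482239e+00 6.15788815e-04
 9.79419259e-01 1.72443755e+00]
```

```bash
python3 -m crank '[{"fingers":-1,"tx":0,"ty":0,"tz":0,"roll":0.1},{"fingers":-1,"tx":0,"ty":0,"tz":0,"roll":0.2},{"fingers":-1,"tx":0,"ty":0,"tz":0,"roll":0.3},{"fingers":-1,"tx":0,"ty":0,"tz":0,"roll":0.4},{"fingers":-1,"tx":0,"ty":0,"tz":0,"roll":0.4},{"fingers":-1,"tx":0,"ty":0,"tz":0,"roll":0.4},{"fingers":-1,"tx":0,"ty":0,"tz":0,"roll":0.4},{"fingers":-1,"tx":0,"ty":0,"tz":0,"roll":0.4}]' 58
python3 - <<'E'
from k import *
s=observe(); print(s["torque"],s["contact_force"],go([.503,.129,.1347]))
for n in("scene","top"):
    r,d,c=cam(n)
    if n=="scene":
        u=proj(c,[.505,.129,.13]); a=cv2.resize(r[int(u[1])-50:int(u[1])+50,int(u[0])-50:int(u[0])+50],(400,400),interpolation=cv2.INTER_CUBIC)
    else: b=cv2.resize(r[130:310,120:420],(400,240)); b=cv2.copyMakeBorder(b,0,160,0,0,cv2.BORDER_CONSTANT)
cv2.imwrite("pics/s5.png",np.hstack([a,b])[...,::-1])
E
```

```text
time: 15.35
tool_pos: [0.502, 0.1302, 0.1347]
tool_rot: [-2.715, 1.569, 0.309]
contact_force: [-8.0, 3.6, 25.0]
opening: 0.0088
[0.70780598 1.5469511  0.40444182] [-7.98339766  3.63295006 24.97784228] t[ 0.     0.027 -0.028] jaw yaw -96.7
```

View pics/s5.png

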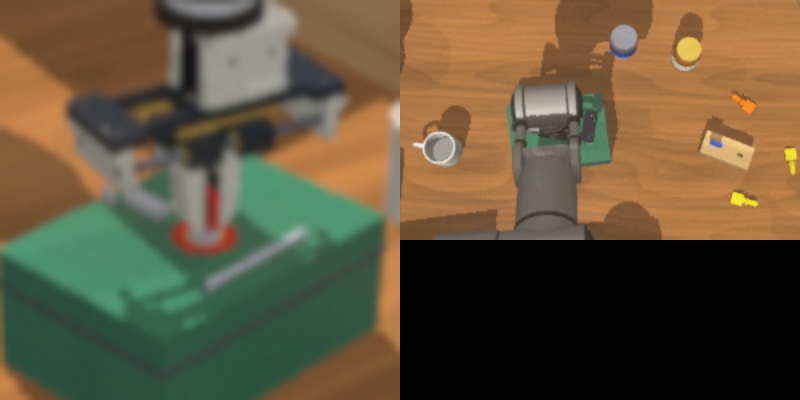

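The turn torque jumped from 0.16 to 0.40 N m over the last 4 degrees, so the plug is at its hard stop. z is unchanged at 25 N of push. The last picture shows the collar seated in the ring at (205,238), the blue key in the rack, and the jar, tin and mug standing.

```bash
python3 -c "
from cell import *
print(hand_in())"
```

```text
the job is handed in; nothing more can be done
None
```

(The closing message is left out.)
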